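# Return an inspected sample carrier to its slotted rack

### The arm

A 6-joint arm with a two-finger parallel gripper is mounted at the origin on the work surface. World frame = base frame: x ahead of the robot, y to its left, z up, the work surface at z = 0. Lengths are in mm, angles in degrees, forces in N, time in s.
With the tool pointing down it reaches from about 250 to 850 mm from the base axis. Payload 12.5 kg.
Tool frame: the origin (TCP) lies midway between the tips of the shut fingers; the grasp point (between the pads) lies 19 mm behind it; z points along the fingers, y is the direction in which the jaws open and shut (so a half turn about z gives the same grasp; the last joint's range is limited). The gripper opens to 93 mm and grips with 3 to 60 N. Pads are 15 mm wide; open, the fingers measure 128 mm over their backs; the gripper's body (75 mm by 188 mm) begins 65 mm behind the grasp point.
Start: joints at [-81.795, 20.094, 94.641, -0, 65.266, -4.847], TCP at [124.23, -535.772, 218.633] pointing down, gripper open.
Joint ranges: [-157.81, 157.81], [-45, 120.19], [0.68, 151.7], [-89.99, 269.99], [4.06, 180], [-164.3, 164.3]. Speed limits (degrees/s): [127.2, 127.2, 159.86, 180, 180, 180].

### API

Orientations are given as [roll, pitch, yaw] about the fixed x, y, z axes, in that order (R = Rz(yaw) Ry(pitch) Rx(roll)).
In Python, from plant import status, imaging, manip gives the robot as it stands.
- The arm moves only by the tool step_arm, never from a script. Its argument "rows" is text: rows parted by semicolons, each of 7 numbers parted by spaces: the turn, a rotation vector about the tool's x, y, z scaled (see below), then the shift along the tool's x, y, z scaled (see below), then the gripper command: -1 is fully open, 1 is shut, values between are in proportion. In form: rx ry rz dx dy dz gripper; .... A call has 1 to 12 rows; each row is the pose to reach, as a shift and turn from the pose commanded when the call began, along the tool's axes at that moment, turning the shorter way round; what a row does not reach only later rows make up. The controller multiplies each number of a shift by 10 cm and each number of a turn by pi rad. A row lasts 1/8 s, in which the tool goes at most 62.5 mm and 10.7 degrees, less where a joint would pass 70% of its speed; a pose out of reach is approached as far as the arm can. A call with a number of a shift or a turn outside -1 to 1 is refused whole. A call with a gripper value outside its range is refused whole. The fingers move at their own pace and stop on an object; "newtons" is the grip in N (left out, the last holds). Time passes only in rows, so rows that repeat a pose let the fingers close. It gives the time, the measured TCP pose, the force and the opening at its end, in the units of the state.
- status.sense(): the state, without advancing time (a new reading comes with each control period).
- imaging.read_camera(name): name is "scene" or "top"; returns (picture, depth): 384x512x3 uint8, blue, green, red; 384x512 float32, mm along the optical axis (not along the pixel's ray), 0 where there is no reading.
- imaging.camera_model(name): a dict with "vertical_fov" (degrees; the focal length in pixels is half the picture's height over the tangent of half this angle, whatever the lens; pixels are square), "cx", "cy" (the principal point, pixels), "camera_from_world" (4x4, takes a point from world to camera coordinates). Camera axes: x right, y up, looking along -z (the intrinsics and any distortion apply to the point x, -y, -z); pixel columns grow to the right and rows downward; lengths in mm; the calibration is good to about 2 mm. A picture is of the moment at which its call begins. camera_model takes no time and is no camera call.
- manip.close_job(): hands the job in, once; it reports no verdict.
Trained networks look in the newest picture that a camera, given by its name, has taken for a name from the list of things; names that differ only in an ending like _2 or _b are one class to them, and where a whole thing is asked for, a point or a joint stands for the part that bears it (a point fixed in the world has none). Each returns a list of dicts, best first, with "score" (0 to 1); they miss things now and then, are a little off and sometimes report something else, mostly with a low value. They report only what shows in the picture. A call takes as long as a camera call. They do not tell look-alikes from the thing itself.
- imaging.recognise(thing, camera): "at" ([x, y, z] in mm, in world coordinates, good to about 4 mm: the middle of the surface that is visible of it).
- imaging.masks_of(thing, camera): "pixels" (384x512 bool, what is visible of it).
- imaging.landmark_of(thing, camera): "at" ([x, y, z] in mm, in world coordinates, good to about 4 mm: a listed point, or the origin of a listed thing).
The state is a dict: "clock": time; "joints": joint angles; "qd": joint speeds; "tau": joint torques, N m; "position": TCP position; "eef_rot": TCP orientation; "ft_force": force on the tool from outside, world axes, zero at the start; "wrist_torque": the same for the moment, N m; "finger_gap": opening from 0.0 (shut) to 1.0 (fully open).
Only numpy, scipy, OpenCV 4.12 (cv2) and the standard library are available. Lean on these libraries where they do the work, as an engineer would, in place of code of your own. Each camera call takes 0.05 s, during which the arm holds its last target. There are 200 camera calls.

### The job

Slide the rack's retaining bar fully open by its black knob, then lift the blue-tabbed sample carrier out of the round inspection holder and lower it gently, upright and fully home, into the empty slot that the green clips mark between the stored plates. Finally slide the retaining bar fully closed over the plates and let go. Leave the stored plates in their slots and do not disturb the sample box, the bottle or the jar.

Things in the scene. Friction and masses are not known exactly. Their poses are not given: they have to be found in the camera images.
- rack: White rack, fixed, base 124 (x) x 136 (y) mm, origin under its centre, floor 8 mm up. 5 slots, at y = -40 to 40 mm, pitch 20; a 5 mm plate has 1.5 mm play each side, 3 mm at each end. Ribs at the plates' ends taper from 50 to 66 mm up (4 mm lead-in each side); end walls flare out by 10 mm from 47 to 65 mm up. Seated plates reach 98 mm above the table. Posts at x = 56, y = +-63, 102 mm high.
- slot (a point): Centre of the empty slot, on the rack's floor (8 mm above the table); axes as the rack (x along the slot, y across, z up). Green clips, 10 mm wide, on both end walls of the rack mark it. Always one of the three inner slots; the near faces of the stored plates on either side are 17.5 mm from the slot's centre plane.
- retainer (a joint): Retaining bar, m: 0 = closed (over the plates' +x end, blocking all slots), 0.045 = fully open (clear). Opens along the rack's +x, needs about 2 N, stays where left, starts within 12 mm of closed. Steel bar 14 (x) x 140 (y) x 10 mm, underside 101 mm above the table, 3 mm above seated plates; closed it covers x = 34 to 48 mm of the rack.
- retainer_knob (a point): Centre of the black knob on the middle of the retaining bar, 129 mm above the table; moves with the bar. Upright block 16 (rack's x) x 20 (rack's y) mm, 36 mm high, from 111 to 147 mm above the table. Pinch it from above across its 20 mm (fingers closing along the rack's y).
- carrier_center (a point): Centre of the sample carrier, 70 mm above its lower edge, z up. About 0.18 kg: upright aluminium plate with copper sample, 100 (x) x 5 (y) x 90 mm high, and on the middle of its top edge a blue grip tab 36 (x) x 10 (y) x 50 mm high: 140 mm in all. Starts in the holder, lower edge 10 mm above the table. Either face may point either way.
- carrier_tab (a point): Point to grasp on the carrier's blue tab: 118 mm above the carrier's lower edge (28 mm above the plate's top edge, 22 mm below the tab's top), so 128 mm above the table in the holder and 126 mm when home in the rack. Axes as the carrier; pinch across its y (10 mm).
- holder: Round dark inspection stage, fixed, 150 mm across, 10 mm high; origin under its centre. Two slotted aluminium end guides, up to 44 mm above the table, hold the carrier upright along the holder's x (1.5 mm play each side). The carrier lifts straight up, free after 35 mm.
- plate_a_center (a point): Centre of a stored plate (amber glass with a steel top edge, 100 mm by 5 mm by 90 mm high, no tab), loose and upright in one of the rack's slots; 45 mm above its lower edge.
- plate_b_center (a point): Centre of a stored plate (amber glass with a steel top edge, 100 mm by 5 mm by 90 mm high, no tab), loose and upright in one of the rack's slots; 45 mm above its lower edge.
- plate_c_center (a point): Centre of a stored plate (amber glass with a steel top edge, 100 mm by 5 mm by 90 mm high, no tab), loose and upright in one of the rack's slots; 45 mm above its lower edge.
- plate_d_center (a point): Centre of a stored plate (amber glass with a steel top edge, 100 mm by 5 mm by 90 mm high, no tab), loose and upright in one of the rack's slots; 45 mm above its lower edge.
- sample_box: Bystander: clear divided sample box, 160 x 110 x 35 mm. Origin: centre of its underside.
- bottle: Bystander: white bottle with a blue cap, 60 mm across, 140 mm high. Origin: centre of its underside.
- jar: Bystander: glass jar with a steel cap, 64 mm across, 70 mm high. Origin: centre of its underside.
Not all that is in view belongs to the job. Leave any purple look-alike of the part that bears carrier_center alone.

How it is judged (in metres and radians):
On the way, in this order (a step that is already met when the one before it is completed fails the run):
1. the retaining bar is slid open (at least 38 of its 45 mm) while the carrier is still in the holder (value of joint retainer above 0.038 m and distance of carrier_center from where it was at the start of the episode below 0.01 m), for 0.1 s.
2. the carrier has been lifted clear of the holder, upright (z of carrier_center in the frame of holder above 0.12 m and angle between carrier_center's own z axis and vertical below 0.3 rad), for 0.1 s.
3. the carrier stands fully home in the marked slot, the bar still open (x of carrier_center in the frame of slot between -0.006 and 0.006 m and y of carrier_center in the frame of slot between -0.006 and 0.006 m and z of carrier_center in the frame of slot between 0.064 and 0.074 m and angle between carrier_center's own z axis and vertical below 0.1 rad and angle between the x axis of carrier_center and the x axis of slot, either way round below 0.1 rad and value of joint retainer above 0.02 m), for 0.2 s.
At the end, for the whole second after the job is handed in: Carrier at rest, released, in the marked slot: centre within 6 mm of the slot's centre along and across, 64 to 74 mm above its floor (70 = home), upright and in line within 0.1 rad; bar closed to within 5 mm; each stored plate within 12 mm of its first place (x of carrier_center in the frame of slot between -0.006 and 0.006 m and y of carrier_center in the frame of slot between -0.006 and 0.006 m and z of carrier_center in the frame of slot between 0.064 and 0.074 m and angle between carrier_center's own z axis and vertical below 0.1 rad and angle between the x axis of carrier_center and the x axis of slot, either way round below 0.1 rad and value of joint retainer below 0.005 m and linear speed of carrier below 0.02 m/s and angular speed of carrier below 0.5 rad/s and contact force between carrier and the fingers below 0.1 N and distance of each of plate_a_center, plate_b_center, plate_c_center, plate_d_center from where it was at the start of the episode below 0.012 m); the robot touches nothing.
It fails at once if a stored plate is pulled or knocked more than 15 mm from its place (distance of any of plate_a_center, plate_b_center, plate_c_center, plate_d_center from where it was at the start of the episode above 0.015 m).
It fails at once if the sample box, bottle or jar is moved more than 20 mm (distance of any of sample_box, bottle, jar from where it was at the start of the episode above 0.02 m).
It fails at once if the carrier is dropped or forced into the rack (over 40 N against the rack or a stored plate) (contact force between carrier and rack above 40 N or contact force between carrier and plate_a above 40 N or contact force between carrier and plate_b above 40 N or contact force between carrier and plate_c above 40 N or contact force between carrier and plate_d above 40 N).
It fails at once if the carrier is tipped more than 0.6 rad (angle between carrier_center's own z axis and vertical above 0.6 rad).
It also fails if it takes over 62 s, if anything falls off the work surface, if the arm or the gripper's body presses on something with over 40 N, if the wrist force passes 120 N, or if a joint passes its speed limit or range.

## Working session

There is one attempt and no reset: what is moved stays moved. The work goes in short steps, Python scripts to look and compute and a tool call to move; the robot and the scene stay as the last step left them, time stands still between calls to the robot, and variables do not carry over. Pictures are saved under pics/ and viewed, about 8 in all and at most 12, crops included, and the job is handed in when it is done.

Besides the shell and the picture viewer there is one more tool, called after ">>>" as name(argument=value, ...), one argument or row to a line, values as JSON. step_arm: Moves the arm, as the interface text tells. Shifts and turns lie within -1 to 1; 1 stands for 10 cm of shift or pi rad of turn. Its arguments: {"type":"object","properties":{"rows":{"type":"string"},"newtons":{"type":"number"}},"required":["rows"]}

```bash
mkdir -p pics
cat > h.py <<'E'
import numpy as np, cv2
from plant import status, imaging, manip
def cloud(cam):
    im,d=imaging.read_camera(cam); m=imaging.camera_model(cam)
    f=192/np.tan(np.radians(m["vertical_fov"])/2)
    v,u=np.mgrid[0:384,0:512]
    P=np.stack([(u-m["cx"])/f*d,-(v-m["cy"])/f*d,-d,np.ones_like(d)],-1)
    W=P@np.linalg.inv(np.array(m["camera_from_world"])).T
    return im,d,W[...,:3]
E
python3 - <<'E'
from h import *
print(status.sense())
ims=[]
for c in("scene","top"):
    im,d,W=cloud(c); m=imaging.camera_model(c); print({k:(v if k!='camera_from_world' else np.round(v,3).tolist()) for k,v in m.items()})
    np.savez(f"{c}.npz",im=im,d=d,W=W)
    cv2.imwrite(f"pics/{c}0.png",cv2.resize(im,(800,600)))
    for t in("rack","slot","retainer_knob","carrier_center","carrier_tab","holder","plate_a_center","sample_box","bottle","jar"):
        print(c,t,[(np.round(r["at"],1).tolist(),round(r["score"],2)) for r in imaging.landmark_of(t,c)])
E
```

```text
{'clock': 0.0, 'joints': array([-8.17979689e+01,  2.01248061e+01,  9.46763069e+01, -1.44144337e-03,
        6.52661263e+01, -4.84647072e+00]), 'qd': array([ 0.05926566,  0.08739308,  0.03970896,  0.04007599,  0.03373661,
       -0.00171242]), 'tau': array([ 1.10047884e-03, -4.97320712e+01, -2.85254949e+01,  6.99419039e-02,
        2.57527217e-02, -7.19789728e-05]), 'position': array([ 124.1532759 , -535.45158453,  218.10122031]), 'eef_rot': array([-1.79932891e+02, -4.37695645e-03,  1.30491031e+01]), 'ft_force': array([-0.56915743, -0.66172135,  0.64553128]), 'wrist_torque': array([0.05854263, 0.00141432, 0.00138281]), 'finger_gap': 0.9985053605492975}
{'vertical_fov': 42.34244815711264, 'cx': 257.6725210876037, 'cy': 198.35660662251166, 'camera_from_world': [[-0.626, 0.78, -0.003, 387.673], [-0.612, -0.489, 0.622, 243.553], [0.483, 0.391, 0.783, -1761.398], [0.0, 0.0, 0.0, 1.0]]}
scene rack [([543.3, -114.2, -1.4], 0.61)]
scene slot []
scene retainer_knob [([584.6, -127.4, 130.6], 0.6)]
scene carrier_center [([358.8, 317.2, 70.2], 0.73), ([488.7, 139.2, 82.0], 0.67)]
scene carrier_ta
[... 365 characters left out ...]
064192894085, 'camera_from_world': [[-0.007, -1.0, 0.011, -68.644], [0.996, -0.006, 0.087, -561.705], [-0.087, 0.012, 0.996, -1395.023], [0.0, 0.0, 0.0, 1.0]]}
top rack [([542.8, -112.0, 0.4], 0.74)]
top slot []
top retainer_knob [([589.8, -122.2, 127.0], 0.47)]
top carrier_center [([485.0, 134.5, 81.1], 0.59), ([361.0, 315.5, 70.6], 0.58), ([539.9, -117.3, 53.8], 0.25)]
top carrier_tab [([486.6, 143.2, 127.7], 0.74), ([367.2, 313.4, 118.7], 0.61)]
top holder [([484.6, 140.3, 1.8], 0.8)]
top plate_a_center [([538.1, -156.5, 54.0], 0.49)]
top sample_box [([434.8, -434.0, -0.8], 0.67)]
top bottle [([777.9, 45.6, 2.0], 0.73)]
top jar [([705.7, 311.2, -2.4], 0.54), ([543.1, -137.7, 52.5], 0.41)]
```

View pics/scene0.png

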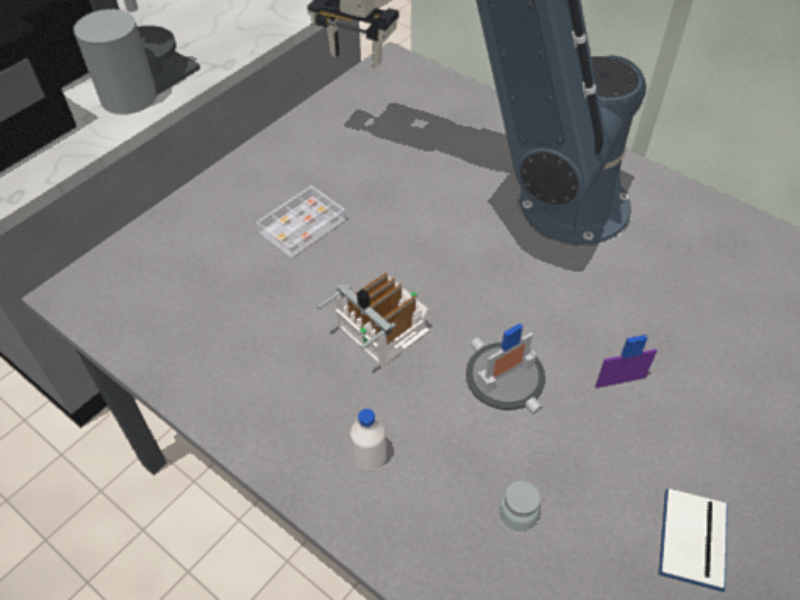

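View pics/top0.png

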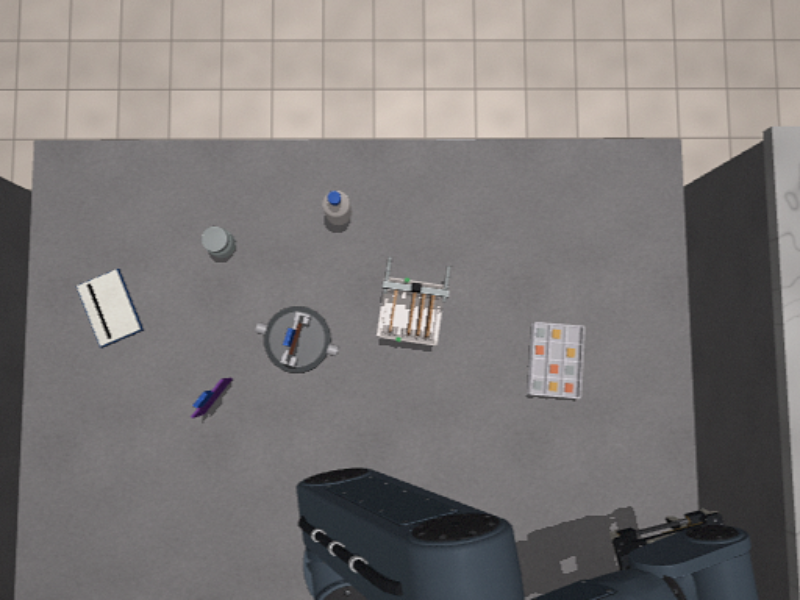

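Scene picture: rack with knob around (363,298), holder with blue tab at (512,337), and the purple decoy at (627,365). Top picture: rack at (410,312), green clips at (398,339) and (407,281), holder at (297,338). Next I'll refine the poses from depth.

Run:
```python
from h import *
def fit(p):
    (c,s,a)=cv2.minAreaRect(p[:,:2].astype(np.float32)); return np.round(c,1),np.round(s,1),round(a,1)
crops=[]
for c in("scene","top"):
    z=np.load(c+".npz"); im,W=z["im"],z["W"]; x,y,h=W[...,0],W[...,1],W[...,2]
    b,g,r=[im[...,i].astype(int) for i in range(3)]
    tb=(abs(x-650)<30)&(abs(y+150)<200); print(c,"table z",np.median(h[tb]))
    R=(abs(x-545)<110)&(abs(y+115)<100)&(h>5); H=(abs(x-486)<60)&(abs(y-138)<60)
    for n,m in (("green",R&(g>r+30)&(g>b+20)),("knobtop",R&(h>140)&(h<152)),("knob",R&(h>116)&(h<152)),("bar",R&(h>107)&(h<114)),("platetops",R&(h>93)&(h<100)&(x<570)),
      ("tabtop",H&(h>145)),("tab",H&(b>r+40)),("plateH",H&(h>50)&(h<104)),("plate top",H&(h>95)&(h<104))):
        p=W[m]
        if len(p)<3: print(n,len(p)); continue
        C=np.cov(p[:,:2].T); w,V=np.linalg.eigh(C); v=V[:,1]
        print(n,len(p),"med",np.round(np.median(p,0),1),"min",np.round(np.percentile(p,3,0),1),"max",np.round(np.percentile(p,97,0),1),"dir",round(np.degrees(np.arctan2(v[1],v[0]))%180,1),"sd",np.round(np.sqrt(w),1))
    for k in (R,H):
        vv,uu=np.nonzero(k&(h>5)); v0,u0=int(np.median(vv)),int(np.median(uu))
        crops.append(cv2.resize(im[v0-32:v0+32,u0-40:u0+40],(400,300),interpolation=cv2.INTER_CUBIC)); print("crop org",u0-40,v0-32)
cv2.imwrite("pics/crop.png",np.vstack([np.hstack(crops[:2]),np.hstack(crops[2:])]))
```

```text
scene table z -2.5558592916431735
green 22 med [609.4 -97.7  71.5] min [ 479.6 -105.8   36.3] max [618.2 -79.6  76.9] dir 172.1 sd [ 3.2 61.9]
knobtop 37 med [ 590.7 -119.   143.2] min [ 581.2 -128.7  140.5] max [ 599.5 -107.7  146.8] dir 58.3 sd [5.3 6.9]
knob 79 med [ 593.  -114.4  139.3] min [ 581.4 -128.5  118.3] max [ 599.  -107.3  146.4] dir 93.1 sd [5.2 7. ]
bar 114 med [ 592.  -104.2  109.8] min [ 577.5 -178.1  107.3] max [606.1 -50.2 112.9] dir 80.8 sd [ 4.6 42.5]
platetops 137 med [ 531.1 -113.6   95.8] min [ 498.6 -153.7   93.3] max [566.4 -65.3  99.6] dir 80.9 sd [21.  30.9]
tabtop 38 med [488.1 143.1 147.5] min [473.6 135.3 145.3] max [504.8 149.3 151.1] dir 164.5 sd [ 3.  10.5]
tab 149 med [492.3 144.6 131.2] min [473.8 134.3 102.8] max [507.7 151.2 149.3] dir 160.1 sd [ 3.1 11.2]
plateH 287 med [495.8 143.8  77.3] min [445.3 128.5  51. ] max [536.3 158.5 100.4] dir 162.6 sd [ 1.7 30.7]
plate top 45 med [492.  147.   97.8] min [444.8 127.4  95.2] max [533.7 158.3 102.3] dir 162.3 sd [ 2.4 33.9]
crop org 203 169
crop org 285 203
top table z -1.095915525838791
green 16 me
[... 308 characters left out ...]
d [5.2 6. ]
bar 133 med [ 587.6 -133.7  110.3] min [ 571.4 -186.2  107.4] max [598.6 -55.5 113.2] dir 81.2 sd [ 4.1 43.4]
platetops 131 med [ 536.6 -130.4   96.5] min [ 496.8 -181.1   93.6] max [569.4 -68.2  99.8] dir 102.6 sd [22.7 32.7]
tabtop 31 med [486.8 137.2 149. ] min [471.3 130.9 145.4] max [502.6 146.6 151.7] dir 161.2 sd [ 3.1 11. ]
tab 55 med [486.8 137.  146.2] min [471.3 130.3 110.2] max [502.6 146.2 151.4] dir 162.0 sd [ 3.2 10.5]
plateH 92 med [484.5 136.7  85.2] min [440.  123.2  52.4] max [530.4 152.2 103. ] dir 162.8 sd [ 1.7 31.5]
plate top 35 med [485.4 134.7  99.4] min [443.3 124.7  96.1] max [527.6 153.5 103.4] dir 162.8 sd [ 2.2 32.1]
crop org 223 165
crop org 150 185
```

View pics/crop.png

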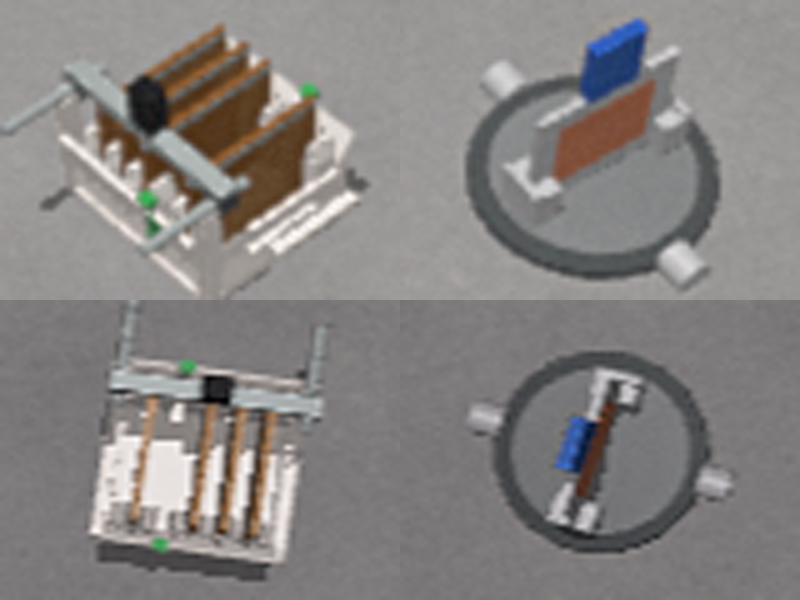

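The empty slot is at rack y=+20, with plates at +40, 0, -20 and -40. One more fit for the rack's yaw and centre, then I move.

Run:
```python
from h import *
for c in("scene","top"):
    z=np.load(c+".npz"); im,W=z["im"],z["W"]; x,y,h=W[...,0],W[...,1],W[...,2]
    p=W[(abs(x-535)<50)&(abs(y+115)<80)&(h>90)&(h<101)&(x<572)]
    for yaw in (-8.5,):
        a=np.radians(yaw); X=p[:,0]*np.cos(a)+p[:,1]*np.sin(a); Y=-p[:,0]*np.sin(a)+p[:,1]*np.cos(a)
        # 1-D clusters
        o=np.argsort(Y); Ys=Y[o]; sp=np.nonzero(np.diff(Ys)>3)[0]+1
        for g in np.split(o,sp):
            if len(g)<8: continue
            s=np.polyfit(X[g],Y[g],1) ; print(c,len(g),"Y",round(np.median(Y[g]),1),"X",np.round(np.percentile(X[g],[2,98]),1),"z",round(np.median(p[g,2]),1),"dyaw",round(np.degrees(s[0]),2))
    q=W[(abs(x-590)<30)&(abs(y+120)<90)&(h>107)&(h<113)]
    X=q[:,0]*np.cos(a)+q[:,1]*np.sin(a); Y=-q[:,0]*np.sin(a)+q[:,1]*np.cos(a)
    print("bar X,Y",np.percentile(X,[3,50,97]),np.percentile(Y,[3,50,97]))
    k=W[(abs(x-590)<30)&(abs(y+120)<30)&(h>143)&(h<152)]
    X=k[:,0]*np.cos(a)+k[:,1]*np.sin(a); Y=-k[:,0]*np.sin(a)+k[:,1]*np.cos(a)
    print("knobtop",len(k),np.percentile(X,[0,50,100]),np.percentile(Y,[0,50,100]))
```

```text
scene 42 Y -68.6 X [510.  569.9] z 94.5 dyaw -0.7
scene 45 Y -48.6 X [506.9 571.6] z 94.2 dyaw 0.51
scene 57 Y -28.5 X [510.4 581. ] z 94.8 dyaw 0.06
scene 51 Y 11.3 X [508.8 574.2] z 94.6 dyaw 0.64
bar X,Y [593.50200943 601.60289808 608.29211264] [-90.01358742 -14.68909345  39.30738682]
knobtop 19 [593.10273432 600.75850365 610.01147376] [-37.54276059 -30.83072643 -17.64937783]
top 43 Y -73.1 X [509.3 586.5] z 96.2 dyaw -0.27
top 37 Y -53.2 X [509.4 583.8] z 97.4 dyaw -0.16
top 40 Y -33.3 X [506.8 580.8] z 96.8 dyaw -0.3
top 33 Y 6.7 X [510.6 573.1] z 95.5 dyaw -0.36
bar X,Y [591.22205773 597.77468946 604.63337895] [-100.09579062  -40.36180547   32.90691025]
knobtop 25 [590.28451264 598.86407581 606.18363346] [-43.26131045 -33.19232527 -24.23533678]
```

>>> step_arm(
  rows="0 0 0.1203 0.91 -0.5 0 -1;0 0 0.1203 0.91 -0.5 0 -1;0 0 0.1203 0.91 -0.5 0 -1",
  newtons=30,
)

```text
clock: 1.48
position: [203.1, -465.1, 218.8]
eef_rot: [-180.0, -0.0, -8.6]
ft_force: [-0.5, -0.6, 0.2]
finger_gap: 1.004
```

>>> step_arm(
  rows="0 0 0 0.826 -1 0 -1;0 0 0 0.826 -1 0 -1;0 0 0 0.826 -1 0 -1",
)

```text
clock: 1.85
position: [299.8, -378.6, 218.8]
eef_rot: [180.0, -0.0, -8.3]
ft_force: [-0.9, -0.6, 0.0]
finger_gap: 1.0
```

>>> step_arm(
  rows="0 0 0 0.826 -1 0 -1;0 0 0 0.826 -1 0 -1;0 0 0 0.826 -1 0 -1",
)

```text
clock: 2.22
position: [396.4, -292.6, 218.6]
eef_rot: [180.0, -0.0, -8.3]
ft_force: [-0.1, 0.2, 0.4]
finger_gap: 1.002
```

>>> step_arm(
  rows="0 0 0 0.826 -1 0 -1;0 0 0 0.826 -1 0 -1;0 0 0 0.826 -1 0 -1;0 0 0 0.826 -1 0 -1",
)

```text
clock: 2.72
position: [490.9, -208.3, 218.4]
eef_rot: [180.0, 0.0, -8.6]
ft_force: [-0.6, -0.5, 0.0]
finger_gap: 1.0
```

>>> step_arm(
  rows="0 0 0 0.826 -1 0 -1;0 0 0 0.826 -1 0 -1;0 0 0 0.826 -1 0 -1;0 0 0 0.826 -1 0 -1;0 0 0 0.826 -1 0 -1",
)

```text
clock: 3.35
position: [587.1, -122.2, 218.8]
eef_rot: [180.0, 0.0, -8.7]
ft_force: [0.4, 0.3, 0.7]
finger_gap: 0.997
```

>>> step_arm(
  rows="0 0 0 0 0 0.5 -1;0 0 0 0 0 0.7 -1;0 0 0 0 0 0.9 -1;0 0 0 0 0 0.99 -1;0 0 0 0 0 0.99 -1;0 0 0 0 0 0.99 -1",
)

```text
clock: 4.1
position: [588.4, -120.8, 120.6]
eef_rot: [180.0, -0.1, -8.6]
ft_force: [-0.1, -0.2, 0.1]
finger_gap: 1.003
```

Run:
```python
from h import *
o=[]
print(status.sense()["position"])
for c,(u,v) in (("scene",(203,169)),("top",(223,165))):
    im,d,W=cloud(c); o.append(cv2.resize(im[v-10:v+74,u-16:u+96],(400,300),interpolation=cv2.INTER_CUBIC))
cv2.imwrite("pics/k1.png",np.hstack(o))
```

```text
[ 588.39629437 -120.81286243  120.56290581]
```

View pics/k1.png

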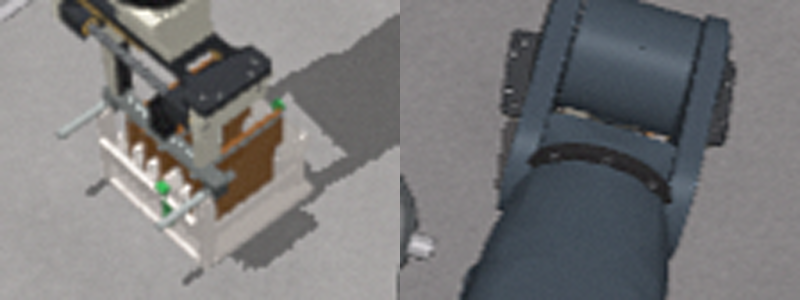

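The fingers straddle the knob, which shows between them at about (170,125). Closing gently.

>>> step_arm(
  rows="0 0 0 0 0 0 0.2;0 0 0 0 0 0 0.5;0 0 0 0 0 0 0.8;0 0 0 0 0 0 1;0 0 0 0 0 0 1;0 0 0 0 0 0 1;0 0 0 0 0 0 1;0 0 0 0 0 0 1",
  newtons=10,
)

```text
clock: 5.2
position: [588.0, -121.3, 119.6]
eef_rot: [179.9, 0.0, -8.6]
ft_force: [-0.3, -0.2, -0.4]
finger_gap: 0.217
```

Run:
```python
from h import *
for i in range(3):
    s=status.sense(); print(s["position"],s["ft_force"],s["finger_gap"]*93); imaging.read_camera("top")
```

```text
[ 587.97227989 -121.2885105   119.62221966] [-0.28924399 -0.22954725 -0.38813971] 20.223917047194337
[ 587.97801342 -121.22204063  119.63398676] [-1.23433903 -6.51338313 -0.57520888] 19.812154859896754
[ 587.98008725 -121.22910193  119.62651632] [-0.72876825 -4.23049192 -0.79947314] 19.799433322892433
```

>>> step_arm(
  rows="0 0 0 0.04 0.005 0 1;0 0 0 0.1 0.005 0 1;0 0 0 0.16 0.005 0 1;0 0 0 0.22 0.005 0 1;0 0 0 0.28 0.005 0 1;0 0 0 0.33 0.005 0 1;0 0 0 0.36 0.005 0 1;0 0 0 0.39 0.005 0 1;0 0 0 0.41 0.005 0 1;0 0 0 0.41 0.005 0 1",
  newtons=15,
)

```text
clock: 6.6
position: [629.1, -127.6, 119.6]
eef_rot: [180.0, -0.0, -8.6]
ft_force: [0.0, -5.8, 0.2]
finger_gap: 0.213
```

>>> step_arm(
  rows="0 0 0 0.01 0 0 1;0 0 0 0.02 0 0 1;0 0 0 0.03 0 0 1;0 0 0 0.04 0 0 1;0 0 0 0.04 0 0 1",
)

```text
clock: 7.22
position: [630.2, -127.7, 119.5]
eef_rot: [180.0, 0.4, -8.6]
ft_force: [-17.9, -3.2, 10.4]
finger_gap: 0.213
```

Run:
```python
from h import *
s=status.sense(); print(s["position"],s["ft_force"],s["finger_gap"]*93)
im,d,W=cloud("scene");x,y,h=W[...,0],W[...,1],W[...,2]
q=W[(x>590)&(x<680)&(y<-60)&(y>-200)&(h>105)&(h<113)]
a=np.radians(-8.6);X=q[:,0]*np.cos(a)+q[:,1]*np.sin(a)
print(len(q),np.percentile(X,[3,50,97]))
```

```text
[ 630.18622349 -127.7081968   119.48530886] [-17.94668256  -3.24839508  10.4191575 ] 19.773722472115622
125 [636.93505449 644.43872794 650.43971484]
```

>>> step_arm(
  rows="0 0 0 -0.01 0 0 0.6;0 0 0 -0.01 0 0 0;0 0 0 -0.01 0 0 -0.5;0 0 0 -0.01 0 0 -1;0 0 0 -0.01 0 -0.2 -1;0 0 0 -0.01 0 -0.6 -1;0 0 0 -0.01 0 -0.98 -1;0 0 0 -0.01 0 -0.98 -1",
)

```text
clock: 8.28
position: [633.1, -127.8, 222.3]
eef_rot: [180.0, -0.4, -8.6]
ft_force: [0.0, 0.8, -0.4]
finger_gap: 0.916
```

>>> step_arm(
  rows="0 0 0 -0.6 -0.806 0 -1;0 0 0 -0.6 -0.806 0 -1;0 0 0 -0.6 -0.806 0 -1",
)

```text
clock: 8.65
position: [583.3, -37.0, 217.9]
eef_rot: [-180.0, 0.0, -8.5]
ft_force: [-0.4, -1.0, 0.4]
finger_gap: 0.996
```

>>> step_arm(
  rows="0 0 0 -0.6 -0.806 0 -1;0 0 0 -0.6 -0.806 0 -1;0 0 0 -0.6 -0.806 0 -1",
)

```text
clock: 9.02
position: [536.7, 50.8, 217.8]
eef_rot: [-180.0, -0.0, -8.5]
ft_force: [1.0, -0.8, 0.9]
finger_gap: 0.995
```

>>> step_arm(
  rows="0 0 0.0494 -0.6 -0.806 0 -1;0 0 0.0494 -0.6 -0.806 0 -1;0 0 0.0494 -0.6 -0.806 0 -1;0 0 0.0494 -0.6 -0.806 0 -1;0 0 0.0494 -0.6 -0.806 0 -1",
)

```text
clock: 9.65
position: [490.5, 137.4, 217.6]
eef_rot: [180.0, -0.0, -17.6]
ft_force: [-0.2, 0.1, 0.2]
finger_gap: 1.001
```

Run:
```python
from h import *
s=status.sense(); print(s["position"],s["eef_rot"])
a=np.radians(-8.6)
for c in("scene","top"):
    im,d,W=cloud(c);x,y,h=W[...,0],W[...,1],W[...,2]
    q=W[(x>590)&(x<680)&(y<-40)&(y>-220)&(h>105)&(h<114)]
    X=q[:,0]*np.cos(a)+q[:,1]*np.sin(a);Y=-q[:,0]*np.sin(a)+q[:,1]*np.cos(a)
    print(c,len(q),np.percentile(X,[3,50,97]),np.percentile(Y,[2,98]))
    k=W[(abs(x-632)<30)&(abs(y+125)<30)&(h>143)&(h<152)]
    X=k[:,0]*np.cos(a)+k[:,1]*np.sin(a); Y=-k[:,0]*np.sin(a)+k[:,1]*np.cos(a)
    print("knobtop",len(k),np.percentile(X,[0,50,100]),np.percentile(Y,[0,50,100]))
    for t in ("carrier_tab","retainer_knob"): print(t,[(np.round(r["at"],1),round(r["score"],2)) for r in imaging.landmark_of(t,c)])
```

```text
[490.49874845 137.35406437 217.55018703] [ 1.79991466e+02 -5.09493233e-03 -1.75792273e+01]
scene 156 [635.92373906 643.51401465 649.75802409] [-96.10589394  39.77288416]
knobtop 23 [634.8325973  642.2855839  650.86167854] [-37.44430335 -28.72811632 -17.39500418]
carrier_tab [(array([360.2, 313.6, 117.1]), 0.74), (array([488.9, 136.8, 124.8]), 0.6)]
retainer_knob [(array([ 628.8, -135.2,  126.7]), 0.5), (array([ 539.4, -111.2,    0.7]), 0.42)]
top 146 [626.92317122 639.59027554 647.47659559] [-99.05548549  34.32281277]
knobtop 22 [632.32265742 639.29361888 647.08458852] [-40.79034849 -32.84899154 -23.28491066]
carrier_tab [(array([364.8, 312. , 120.2]), 0.54), (array([ 540.9, -120.6,   52.6]), 0.45)]
retainer_knob [(array([ 630.4, -127.2,  127.4]), 0.57)]
```

>>> step_arm(
  rows="0 0 0 -0.035 -0.007 0.3 -1;0 0 0 -0.035 -0.007 0.6 -1;0 0 0 -0.035 -0.007 0.8 -1;0 0 0 -0.035 -0.007 1 -1;0 0 0 -0.035 -0.007 1 -1;0 0 0 -0.035 -0.007 1 -1",
)

```text
clock: 10.7
position: [487.0, 140.3, 118.4]
eef_rot: [-180.0, -0.0, -17.5]
ft_force: [0.9, 0.0, -0.2]
finger_gap: 1.002
```

>>> step_arm(
  rows="0 0 0 0 0 0.08 0;0 0 0 0 0 0.08 0.5;0 0 0 0 0 0.08 0.7;0 0 0 0 0 0.08 0.8;0 0 0 0 0 0.08 0.9;0 0 0 0 0 0.08 1;0 0 0 0 0 0.08 1;0 0 0 0 0 0.08 1;0 0 0 0 0 0.08 1",
  newtons=8,
)

```text
clock: 11.82
position: [486.6, 140.2, 109.6]
eef_rot: [180.0, 0.0, -17.5]
ft_force: [0.5, -0.0, -0.3]
finger_gap: 0.107
```

Run:
```python
from h import *
im,d,W=cloud("scene")
for i in range(3):
    s=status.sense(); print(s["position"],s["ft_force"],s["wrist_torque"],s["finger_gap"]*93); imaging.read_camera("top")
cv2.imwrite("pics/c1.png",cv2.resize(im[180:264,270:382],(800,600),interpolation=cv2.INTER_CUBIC))
```

```text
[486.59334143 140.18513598 109.62770701] [-0.12121726  0.49967238 -0.06478757] [0.01393841 0.04086664 0.03109957] 10.15549433170931
[486.59040945 140.19208919 109.64607194] [0.81807551 0.25699807 0.09594554] [-0.02269258  0.01821597 -0.01950812] 9.636890000882651
[486.57534064 140.22466077 109.6318202 ] [-0.03756064  0.11609378  0.12556528] [ 0.00888159  0.04512314 -0.00168593] 9.839592273918088
```

View pics/c1.png

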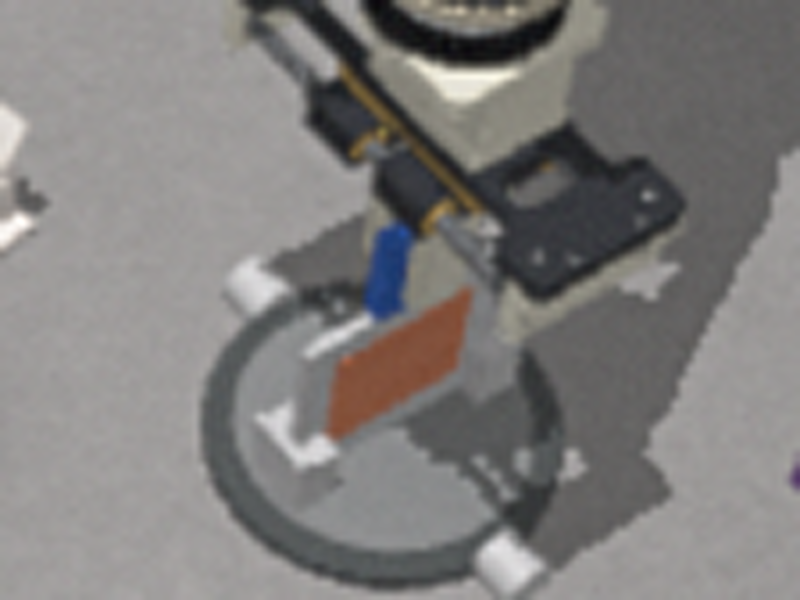

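Picture: fingers pinch the blue tab at about (390,270), carrier still upright in the holder. Firming the grip and lifting.

>>> step_arm(
  rows="0 0 0 0 0 0 1;0 0 0 0 0 0 1;0 0 0 0 0 0 1;0 0 0 0 0 -0.05 1;0 0 0 0 0 -0.15 1;0 0 0 0 0 -0.3 1;0 0 0 0 0 -0.45 1;0 0 0 0 0 -0.6 1;0 0 0 0 0 -0.8 1;0 0 0 0 0 -1 1;0 0 0 0 0 -1 1",
  newtons=40,
)

```text
clock: 13.4
position: [487.3, 140.4, 211.3]
eef_rot: [-179.9, -0.2, -17.5]
ft_force: [-0.1, 1.1, -1.5]
finger_gap: 0.104
```

>>> step_arm(
  rows="0 0 0 0 0 -0.2 1;0 0 0 0 0 -0.2 1;0 0 0 0 0 -0.2 1;0 0 0 0 0 -0.2 1",
)

```text
clock: 13.9
position: [486.2, 140.1, 228.8]
eef_rot: [180.0, 0.1, -17.5]
ft_force: [-0.4, 0.0, -1.1]
finger_gap: 0.106
```

Run:
```python
from h import *
s=status.sense(); p0=s["position"]; print(p0,s["eef_rot"],s["ft_force"],s["finger_gap"]*93)
a=np.radians(-17.5); T=np.array([np.cos(a),np.sin(a)]);N=np.array([-np.sin(a),np.cos(a)])
for c in("scene","top"):
    im,d,W=cloud(c);D=W[...,:2]-p0[:2];t=D@T;n=D@N;h=W[...,2]
    m=(abs(t)<70)&(abs(n)<9)&(h>120)&(h<205)
    print(c,m.sum(),"t",np.percentile(t[m],[1,50,99]).round(1),"n",np.percentile(n[m],[1,50,99]).round(1),"z",np.percentile(h[m],[1,99]).round(1))
    if m.sum()>40:
        for lo in range(120,205,12):
            k=m&(h>=lo)&(h<lo+12)
            if k.sum()>8: print("  z",lo,k.sum(),t[k].min().round(1),t[k].max().round(1),np.median(n[k]).round(1))
```

```text
[486.23856626 140.14543142 228.76619448] [ 1.79964058e+02  6.80436083e-02 -1.74934317e+01] [-0.40462948  0.02882886 -1.08212384] 9.870817197157846
scene 475 t [-47.9   5.9  52.1] n [1.3 5.  8.3] z [126.6 203.7]
  z 120 28 -45.5 51.3 4.4
  z 132 68 -47.9 52.1 4.9
  z 144 71 -50.3 53.5 5.1
  z 156 78 -49.3 52.4 5.1
  z 168 73 -48.8 52.4 4.8
  z 180 72 -47.5 51.9 5.2
  z 192 81 -48.0 52.2 5.0
top 3 t [-47.5 -44.3  46.5] n [-3.4 -3.2 -3.2] z [143.7 199.5]
```

>>> step_arm(
  rows="0 0 0 0.08 0.13 0 1;0 0 0 0.2 0.32 0 1;0 0 0 0.32 0.51 0 1;0 0 0 0.43 0.687 0 1",
)

```text
clock: 14.5
position: [507.2, 60.1, 229.5]
eef_rot: [180.0, -0.0, -17.5]
ft_force: [-0.6, 0.5, -1.8]
finger_gap: 0.106
```

>>> step_arm(
  rows="0 0 0 0.12 0.19 0 1;0 0 0 0.24 0.38 0 1;0 0 0 0.34 0.54 0 1;0 0 0 0.43 0.687 0 1",
)

```text
clock: 15.0
position: [527.5, -18.0, 229.6]
eef_rot: [180.0, 0.0, -17.5]
ft_force: [0.2, 0.5, -0.9]
finger_gap: 0.103
```

>>> step_arm(
  rows="0 0 -0.012 0.12 0.19 0 1;0 0 -0.025 0.24 0.38 0 1;0 0 -0.037 0.36 0.58 0 1;0 0 -0.045 0.41 0.66 0 1;0 0 -0.0494 0.43 0.686 0 1;0 0 -0.0494 0.43 0.686 0 1;0 0 -0.0494 0.43 0.686 0 1",
)

```text
clock: 15.88
position: [547.6, -94.7, 229.6]
eef_rot: [-180.0, 0.0, -8.6]
ft_force: [0.1, -0.3, -1.4]
finger_gap: 0.109
```

```bash
cat > m.py <<'E'
from h import *
s=status.sense(); p0=s["position"]; print(p0.round(1),s["eef_rot"].round(2),s["ft_force"].round(1))
a=np.radians(-8.6);T=np.array([np.cos(a),np.sin(a)]);N=np.array([-np.sin(a),np.cos(a)])
print("tcp XY",p0[:2]@T,p0[:2]@N)
im,d,W=cloud("scene");X=W[...,:2]@T;Y=W[...,:2]@N;h=W[...,2]
zb=p0[2]-99
m=(abs(X-p0[:2]@T)<70)&(abs(Y-p0[:2]@N)<9)&(h>zb+6)&(h<zb+86)&(h>102)
print("carrier",m.sum(),"X",np.percentile(X[m],[1,99]).round(1),"Y",np.median(Y[m]).round(1),"dyaw",np.degrees(np.polyfit(X[m],Y[m],1)[0]).round(2))
m=(X>500)&(X<625)&(Y>-80)&(Y<25)&(h>90)&(h<100); Yp=np.sort(Y[m])
for g in np.split(Yp,np.nonzero(np.diff(Yp)>3)[0]+1):
    if len(g)>6:
        k=m&(Y>=g[0])&(Y<=g[-1]); print("plate",len(g),np.median(g).round(1),"max",g[-1].round(1),"X",np.percentile(X[k],[2,98]).round(1))
E
python3 - <<'E'
from m import *
cv2.imwrite("pics/p1.png",cv2.resize(im[140:245,180:320],(800,600),interpolation=cv2.INTER_CUBIC))
E
```

```text
[547.6 -94.7 229.6] [-180.     0.    -8.6] [ 0.1 -0.3 -1.4]
tcp XY 555.6418697506606 -11.745007352942595
carrier 491 X [510.8 608.6] Y -6.6 dyaw -0.47
plate 36 -67.3 max -63.4 X [564.9 604.9]
plate 23 -49.0 max -44.9 X [579.1 606.7]
plate 44 -26.2 max -22.8 X [513.1 605.4]
plate 80 12.1 max 17.9 X [509.1 603.9]
```

View pics/p1.png

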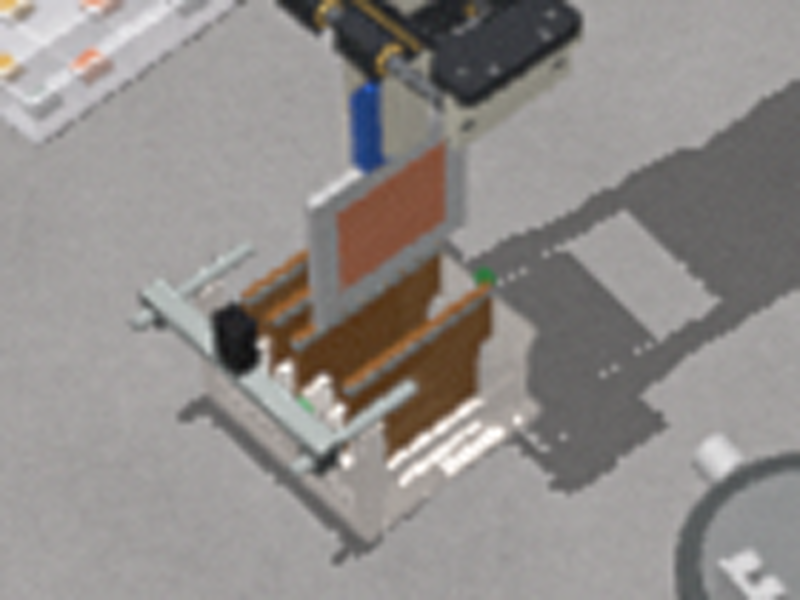

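Carrier hangs over the slot between the two plates, with tab at (367,125) and its lower edge clear of the plates. Offset across the slot is about 0.4 mm. Lowering in stages.

>>> step_arm(
  rows="0 0 0 -0.015 0 0.1 1;0 0 0 -0.015 0 0.2 1;0 0 0 -0.015 0 0.3 1;0 0 0 -0.015 0 0.4 1;0 0 0 -0.015 0 0.48 1;0 0 0 -0.015 0 0.54 1;0 0 0 -0.015 0 0.56 1;0 0 0 -0.015 0 0.56 1;0 0 0 -0.015 0 0.56 1",
  newtons=25,
)

```text
clock: 17.05
position: [546.4, -94.9, 173.9]
eef_rot: [180.0, -0.0, -8.6]
ft_force: [0.5, -0.1, -2.0]
finger_gap: 0.103
```

>>> step_arm(
  rows="0 0 0 0 0 0.03 1;0 0 0 0 0 0.06 1;0 0 0 0 0 0.09 1;0 0 0 0 0 0.12 1;0 0 0 0 0 0.15 1;0 0 0 0 0 0.18 1;0 0 0 0 0 0.2 1;0 0 0 0 0 0.2 1",
)

```text
clock: 18.05
position: [546.2, -94.8, 153.5]
eef_rot: [-180.0, 0.0, -8.6]
ft_force: [0.2, 0.2, -1.2]
finger_gap: 0.106
```

```bash
python3 m.py
```

```text
[546.2 -94.8 153.5] [-1.8e+02  1.0e-02 -8.6e+00] [ 0.2  0.2 -1.2]
tcp XY 554.205014714862 -12.053669004614987
carrier 193 X [521.  606.6] Y -6.9 dyaw -0.22
plate 54 -67.8 max -63.0 X [533.3 604.4]
plate 48 -48.0 max -43.5 X [544.5 605.1]
plate 11 -28.1 max -22.8 X [595.5 606.6]
plate 55 -6.8 max -3.9 X [506.3 606. ]
plate 75 12.0 max 16.5 X [508.6 604.7]
```

>>> step_arm(
  rows="0 0 0 0 0 0.03 1;0 0 0 0 0 0.06 1;0 0 0 0 0 0.09 1;0 0 0 0 0 0.12 1;0 0 0 0 0 0.15 1;0 0 0 0 0 0.18 1;0 0 0 0 0 0.2 1;0 0 0 0 0 0.2 1",
)

```text
clock: 19.1
position: [546.2, -94.8, 133.5]
eef_rot: [-180.0, 0.0, -8.6]
ft_force: [0.0, 0.9, -2.3]
finger_gap: 0.104
```

>>> step_arm(
  rows="0 0 0 0 0 0.03 1;0 0 0 0 0 0.06 1;0 0 0 0 0 0.09 1;0 0 0 0 0 0.12 1;0 0 0 0 0 0.15 1;0 0 0 0 0 0.18 1;0 0 0 0 0 0.2 1;0 0 0 0 0 0.2 1",
)

```text
clock: 20.1
position: [546.2, -94.8, 113.5]
eef_rot: [-180.0, 0.0, -8.6]
ft_force: [0.0, -0.4, -2.7]
finger_gap: 0.11
```

>>> step_arm(
  rows="0 0 0 0 0 0.01 1;0 0 0 0 0 0.02 1;0 0 0 0 0 0.03 1;0 0 0 0 0 0.04 1;0 0 0 0 0 0.045 1;0 0 0 0 0 0.05 1;0 0 0 0 0 0.05 1",
)

```text
clock: 20.98
position: [546.2, -94.8, 108.6]
eef_rot: [-180.0, 0.0, -8.6]
ft_force: [-0.2, 0.3, -1.7]
finger_gap: 0.107
```

>>> step_arm(
  rows="0 0 0 0 0 0.004 1;0 0 0 0 0 0.008 1;0 0 0 0 0 0.012 1;0 0 0 0 0 0.012 1;0 0 0 0 0 0.012 1",
  newtons=12,
)

```text
clock: 21.6
position: [546.3, -94.8, 107.6]
eef_rot: [180.0, -0.0, -8.6]
ft_force: [-1.3, 0.4, 3.4]
finger_gap: 0.107
```

```bash
python3 m.py
```

```text
[546.3 -94.8 107.6] [ 1.8e+02 -1.0e-02 -8.6e+00] [-1.3  0.4  3.4]
tcp XY 554.3004957312098 -12.055242180285687Traceback (most recent call last):
  File "m.py", line 8, in <module>
    print("carrier",m.sum(),"X",np.percentile(X[m],[1,99]).round(1),"Y",np.median(Y[m]).round(1),"dyaw",np.degrees(np.polyfit(X[m],Y[m],1)[0]).round(2))
                                ~~~~~~~~~~~~~^^^^^^^^^^^^^
    return _quantile_unchecked(
        a, q, axis, out, overwrite_input, method, keepdims, weights)
    return _ureduce(a,
                    func=_quantile_ureduce_func,
    ...<5 lines>...
                    overwrite_input=overwrite_input,
                    method=method)
    r = func(a, **kwargs)
    result = _quantile(arr,
                       quantiles=q,
    ...<2 lines>...
                       out=out,
                       weights=wgt)
    slices_having_nans = np.isnan(arr[-1, ...])
                                  ~~~^^^^^^^^^
IndexError: index -1 is out of bounds for axis 0 with size 0
```

>>> step_arm(
  rows="0 0 0 0 0 0 0.6;0 0 0 0 0 0 0.2;0 0 0 0 0 0 -0.2;0 0 0 0 0 0 -0.5;0 0 0 0 0 -0.05 -0.5;0 0 0 0 0 -0.15 -0.5;0 0 0 0 0 -0.4 -0.5;0 0 0 0 0 -0.7 -1;0 0 0 0 0 -1 -1;0 0 0 0 0 -1 -1",
)

```text
clock: 22.9
position: [547.3, -95.1, 210.1]
eef_rot: [180.0, -0.3, -8.6]
ft_force: [0.0, 0.1, 0.7]
finger_gap: 0.985
```

>>> step_arm(
  rows="0 0 0 0.3 0.07 0 -1;0 0 0 0.6 0.13 0 -1;0 0 0 0.882 0.199 0 -1;0 0 0 0.882 0.199 0 -1;0 0 0 0.882 0.199 0 -1",
)

```text
clock: 23.52
position: [629.6, -127.4, 206.6]
eef_rot: [-180.0, 0.1, -8.6]
ft_force: [0.5, -0.1, -0.3]
finger_gap: 0.998
```

Run:
```python
from h import *
print(status.sense()["position"])
im,d,W=cloud("scene")
a=np.radians(-8.6);T=np.array([np.cos(a),np.sin(a)]);N=np.array([-np.sin(a),np.cos(a)])
X=W[...,:2]@T;Y=W[...,:2]@N;h=W[...,2];b,r=im[...,0].astype(int),im[...,2].astype(int)
m=(b>r+40)&(abs(X-557)<40)&(abs(Y+9)<20)&(h>90); print("tab",m.sum(),np.percentile(X[m],[2,98]),np.median(Y[m]),np.percentile(h[m],[2,98]),"slope",np.polyfit(h[m],Y[m],1)[0])
m=(X>500)&(X<625)&(Y>-80)&(Y<25)&(h>90)&(h<100); Yp=np.sort(Y[m])
for g in np.split(Yp,np.nonzero(np.diff(Yp)>3)[0]+1):
    if len(g)>6: k=m&(Y>=g[0])&(Y<=g[-1]); print("plate",len(g),np.median(g).round(1),"X",np.percentile(X[k],[2,98]).round(1),h[k].max())
cv2.imwrite("pics/p2.png",cv2.resize(im[140:245,180:320],(800,600),interpolation=cv2.INTER_CUBIC))
```

```text
[ 629.6194755  -127.37935332  206.64248114]
tab 141 [540.0611     574.55650703] -5.2604448297883755 [ 99.52015198 147.88589405] slope -0.04337902132911323
plate 54 -67.9 X [509.3 606.1] 99.04227010992099
plate 51 -47.8 X [510.5 606.9] 99.15154661746578
plate 45 -27.7 X [508.9 606.2] 98.75365468399218
plate 61 -7.8 X [507.7 604.8] 99.80899976548176
plate 77 12.2 X [509.3 604.3] 99.93651783120367
```

View pics/p2.png

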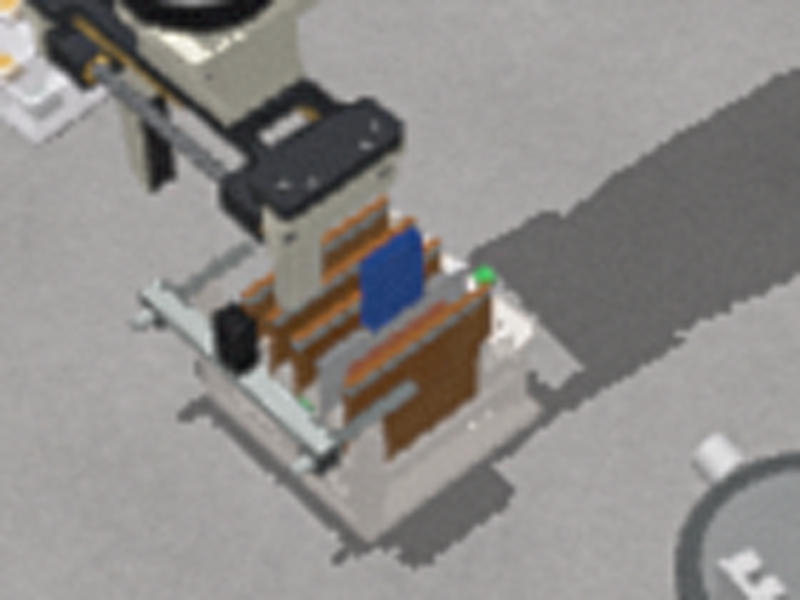

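Carrier sits level with the stored plates, tab at (390,280), evenly spaced at 20 mm. Now the bar.

>>> step_arm(
  rows="0 0 0 0.01 0.004 0.3 -1;0 0 0 0.01 0.004 0.6 -1;0 0 0 0.01 0.004 0.8 -1;0 0 0 0.01 0.004 0.875 -1;0 0 0 0.01 0.004 0.875 0;0 0 0 0.01 0.004 0.875 0.5;0 0 0 0.01 0.004 0.875 0.8;0 0 0 0.01 0.004 0.875 1;0 0 0 0.01 0.004 0.875 1;0 0 0 0.01 0.004 0.875 1;0 0 0 0.01 0.004 0.875 1;0 0 0 0.01 0.004 0.875 1",
  newtons=15,
)

```text
clock: 25.08
position: [631.4, -128.0, 119.9]
eef_rot: [-180.0, 0.0, -8.6]
ft_force: [-0.5, 0.1, -0.5]
finger_gap: 0.213
```

>>> step_arm(
  rows="0 0 0 -0.04 0.003 0 1;0 0 0 -0.1 0.003 0 1;0 0 0 -0.16 0.003 0 1;0 0 0 -0.22 0.003 0 1;0 0 0 -0.28 0.003 0 1;0 0 0 -0.33 0.003 0 1;0 0 0 -0.37 0.003 0 1;0 0 0 -0.4 0.003 0 1;0 0 0 -0.42 0.003 0 1;0 0 0 -0.42 0.003 0 1",
)

```text
clock: 26.32
position: [589.3, -121.6, 119.9]
eef_rot: [-180.0, 0.0, -8.6]
ft_force: [0.6, 5.8, -0.3]
finger_gap: 0.215
```

>>> step_arm(
  rows="0 0 0 -0.01 0 0 1;0 0 0 -0.02 0 0 1;0 0 0 -0.03 0 0 1;0 0 0 -0.03 0 0 1",
)

```text
clock: 26.82
position: [586.9, -121.2, 119.9]
eef_rot: [-180.0, -0.0, -8.6]
ft_force: [3.5, 6.9, -1.2]
finger_gap: 0.214
```

>>> step_arm(
  rows="0 0 0 -0.005 -0.003 0 1;0 0 0 -0.01 -0.003 0 1;0 0 0 -0.015 -0.003 0 1;0 0 0 -0.02 -0.003 0 1;0 0 0 -0.02 -0.003 0 1",
)

```text
clock: 27.45
position: [586.7, -121.2, 120.0]
eef_rot: [-180.0, -0.3, -8.6]
ft_force: [13.4, 2.6, -9.5]
finger_gap: 0.211
```

Hit the closed stop (13 N, no further travel). Letting go and retreating.

>>> step_arm(
  rows="0 0 0 0.012 0 0 0.6;0 0 0 0.012 0 0 0;0 0 0 0.012 0 0 -0.5;0 0 0 0.012 0 0 -1;0 0 0 0.012 0 -0.2 -1;0 0 0 0.012 0 -0.5 -1;0 0 0 0.012 0 -0.8 -1;0 0 0 0.012 0 -1 -1;0 0 0 0.012 0 -1 -1",
)

```text
clock: 28.58
position: [586.6, -121.6, 221.2]
eef_rot: [180.0, -0.1, -8.6]
ft_force: [0.0, 0.4, -0.4]
finger_gap: 0.989
```

>>> step_arm(
  rows="0 0 0 -0.3 0.4 -0.2 -1;0 0 0 -0.6 0.8 -0.4 -1;0 0 0 -0.8 1 -0.5 -1;0 0 0 -0.8 1 -0.5 -1;0 0 0 -0.8 1 -0.5 -1;0 0 0 -0.8 1 -0.5 -1",
)

```text
clock: 29.32
position: [492.4, -207.6, 269.0]
eef_rot: [-180.0, 0.1, -8.5]
ft_force: [-1.1, 0.8, -0.0]
finger_gap: 0.996
```

Run:
```python
from h import *
print(status.sense()["position"])
im,d,W=cloud("scene")
a=np.radians(-8.6);T=np.array([np.cos(a),np.sin(a)]);N=np.array([-np.sin(a),np.cos(a)])
X=W[...,:2]@T;Y=W[...,:2]@N;h=W[...,2];b,r=im[...,0].astype(int),im[...,2].astype(int)
m=(b>r+40)&(abs(X-557)<40)&(abs(Y+9)<20)&(h>90); print("tab",m.sum(),np.percentile(X[m],[2,98]),np.median(Y[m]),np.percentile(h[m],[2,98]))
m=(X>500)&(X<590)&(Y>-80)&(Y<25)&(h>90)&(h<100); Yp=np.sort(Y[m])
for g in np.split(Yp,np.nonzero(np.diff(Yp)>3)[0]+1):
    if len(g)>6: k=m&(Y>=g[0])&(Y<=g[-1]); print("plate",len(g),np.median(g).round(1),"X",np.percentile(X[k],[2,98]).round(1))
m=(X>580)&(X<660)&(abs(Y+30)<80)&(h>107)&(h<113); print("bar X",np.percentile(X[m],[3,50,97]),"start 601.6/open 643.5")
cv2.imwrite("pics/p3.png",cv2.resize(im[140:245,180:320],(800,600),interpolation=cv2.INTER_CUBIC))
```

```text
[ 492.43244151 -207.57028449  269.04144042]
tab 142 [540.54936245 575.33421534] -5.157195019469165 [ 99.18862942 148.68954996]
plate 40 -68.1 X [506.7 566.9]
plate 34 -48.2 X [511.  569.5]
plate 23 -28.4 X [507.3 582.3]
plate 37 -7.7 X [507.4 581.5]
plate 60 11.8 X [508.9 582.6]
bar X [590.88680383 598.8448956  605.69934521] start 601.6/open 643.5
```

View pics/p3.png

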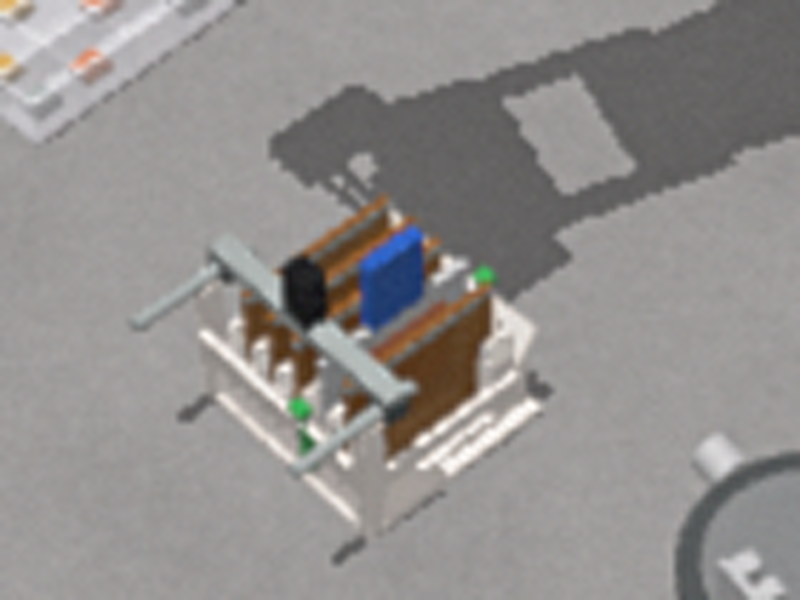

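The bar is closed across the plates, with the knob at (305,290). It travelled 44.7 of 45 mm, and the carrier and plates are unmoved. Handing in.

```bash
python3 -c "
from plant import manip
print(manip.close_job())"
```

```text
the job is handed in; nothing more can be done
None
```

The job is done and handed in at about 29 s of the 62 s allowed. No verdict is reported, so what follows are my own last checks.

**What I did:** I slid the bar open to its stop and lifted the carrier out of the holder. I lowered it into the green-marked slot at rack y = +20 mm until it touched the floor at about 5 N, then let go. I then slid the bar back to its closed stop, let go and moved the arm clear.

**Last checks:**
- **Bar:** measured travel back was 44.7 of 45 mm, so it is closed to well within 5 mm.
- **Carrier:** its top edge is level with the stored plates and midway between its neighbours at 20 mm spacing. It did not move as the bar closed.
- **Stored plates:** each is within about 1 mm, across the slots, of its starting place. I could not check their full length at the end, because the closed bar hides one end.
- **Sample box, bottle and jar:** I never went near them, but I did not measure them again at the end.

**Disagreement:** the two cameras differed by about 4 mm. I settled the rack's position from where the fingers gripped the knob and from where the carrier stood relative to the plates. The carrier's descent met no noticeable side force.

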